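# Push a welded bracket under the spring cover of the purge box

## Robot

A 6-joint arm with a two-finger parallel gripper is mounted at the origin on the work surface. World frame = base frame: x ahead of the robot, y to its left, z up, the work surface at z = 0. Lengths are in m, angles in degrees, forces in N, time in s.
With the tool pointing down it reaches from about 0.25 to 0.775 m from the base axis. Payload 4 kg.
Tool frame: the origin (TCP) lies midway between the tips of the shut fingers; the grasp point (between the pads) lies 19 mm behind it; y points along the fingers, z is the direction in which the jaws open and shut, and the axes are right-handed (so a half turn about y gives the same grasp; the last joint's range is limited). The gripper opens to 94 mm and grips with 3 to 60 N. Pads are 16 mm wide; open, the fingers measure 119 mm over their backs; the gripper's body (75 mm by 177 mm) begins 78 mm behind the grasp point.
Start: joints at [69.551, 4.996, 78.535, -0, 96.463, -5.907], TCP at [0.138, 0.532, 0.206] pointing down, gripper open.
Joint ranges: [-177.83, 177.83], [-43.37, 116.18], [15.69, 146.23], [-61.86, 241.86], [9.47, 152.12], [-147.06, 147.06]. Speed limits (degrees/s): [159.86, 159.86, 180, 180, 180, 180].

## Interface

Orientations are given as [roll, pitch, yaw] about the fixed x, y, z axes, in that order (R = Rz(yaw) Ry(pitch) Rx(roll)).
In Python, from workcell import bot, cams gives the robot as it stands.
- The arm moves only by the tool carry_out, never from a script. Its argument "targets" is a list of rows, each an object with "offset": the shift along the world's x, y, z in m, a list of three; "roll": the turn about the world's z in rad. A call has 1 to 12 rows; each row is the pose to reach, as a shift and turn from the pose commanded when the call began; what a row does not reach only later rows make up. A row lasts 1/8 s, in which the tool goes at most 62.5 mm and 10.7 degrees, less where a joint would pass 70% of its speed; a pose out of reach is approached as far as the arm can. A call with a gripper value outside its range is refused whole. "gripper" is the finger opening in m, from 0 to 0.094, set as the call begins (left out, the last holds). The fingers move at their own pace and stop on an object; the grip force is fixed at half the most. Time passes only in rows, so rows that repeat a pose let the fingers close. It gives the time, the measured TCP pose, the force and the opening at its end, in the units of the state.
- bot.state(): the state, without advancing time (a new reading comes with each control period).
- cams.grab_frame(name): name is "side" or "top" or "wrist"; returns (picture, depth): 384x512x3 uint8, blue, green, red; 384x512 float32, m along the optical axis (not along the pixel's ray), 0 where there is no reading.
- cams.camera_model(name): a dict with "fov_y" (degrees; the focal length in pixels is half the picture's height over the tangent of half this angle, whatever the lens; pixels are square), "cx", "cy" (the principal point, pixels), "dist_coeffs" ([k1, k2, p1, p2, k3] as OpenCV has them; the pictures are not rectified), "R" (3x3) and "t" (3): a world point X has camera coordinates R X + t; the wrist camera has in their place "tool_from_camera" (4x4, takes a point from camera to tool coordinates, whose origin is the TCP and whose axes are the tool frame's). Camera axes: x right, y down, z forward; pixel columns grow to the right and rows downward; lengths in m; the calibration is good to about 2 mm. A picture is of the moment at which its call begins: read the wrist's pose just before it. camera_model takes no time and is no camera call.
- bot.hand_in(): hands the job in, once; it reports no verdict.
The state is a dict: "time": time; "joint_positions": joint angles; "qd": joint speeds; "tau": joint torques, N m; "tool_pos": TCP position; "tcp_rot": TCP orientation; "contact_force": force on the tool from outside, world axes, zero at the start; "wrist_torque": the same for the moment, N m; "gripper_width": finger opening in m.
Only numpy, scipy, OpenCV 4.12 (cv2) and the standard library are available. Lean on these libraries where they do the work, as an engineer would, in place of code of your own. Each camera call takes 0.05 s, during which the arm holds its last target. There are 200 camera calls.

## Task

Load the small steel bracket into the purge box with your fingertips: hold the spring-closed amber cover open with one fingertip and, while it is held, push the bracket with the other along its guide rails and under the cover until it is fully home against the brass stop. Then take your hand out and let the cover spring shut over it. Do not grip, lift or tip the bracket, do not let the cover come down on it, and leave everything else on the bench alone.

Things in the scene. Friction and masses are not known exactly. Their poses are not given: they have to be found in the camera images.
- purge_box: Blue purge box on a dark steel plate (x -130..140, y -52..75 mm, 12 thick; its top, z 12, is the deck), fixed. Origin: plate underside, on the lane's centre line, below the cover's front skirt. x = push direction into the box, y = towards the hinge. Walls 3 thick to z 40: free side y -20..-17, back x 124..127 (y -17..43); the hinge side is closed by the cover itself; open mouth at x 0. All mm, this frame.
- stop (a point): Middle of the brass stop's front face, 26 wide x 22 tall (box frame, mm: x 52, y -14..12, z 12..34); behind it a rib (y -8..0, top z 24) runs to x 90. Beside the stop, y 12..38, the box is empty. The fully home bracket has its front edge on this face: its middle at x 34, y about 0, z 25. Axes as the box.
- mouth (a point): Deck point at the mouth's foot, on the lane's centre line (box frame x 0, y 0, z 12 mm). Behind it the lane is 34 wide (y -17..17) up to the stop, bordered on the hinge side by a nylon rib 3 wide, 6 high. In front two smooth white nylon guide rails, 6 high, flare (middle lines) from y +-18.5 at x 0 to y +-45.5 at x -110. Axes as the box.
- cover (a joint): Angle of the amber hood-shaped cover, rad: 0 shut, 1.2 open (stop). Hinge axis along x of the box at y 40, z 16 mm, by the deck. Shut, its side wall stands over the hinge (y 40..43) and its roof lies at z 41..44, y -20..43, x 0..121; it tips over towards +y, its free edge rising to z 82. The spring shuts it by itself: 0.12 N m shut, 0.20 open; it weighs 0.12 kg.
- cover_pull (a point): Middle of the top of the smooth, slippery red nylon edge, 3 mm thick, that stands 40 mm up from the roof's whole free edge (shut: z 44..84, outer face y -20 mm, x 0..121); moves with the cover. Pushed above the roof towards the hinge (+y of the box) it tips the cover open; the free edge then leans on the outside of the finger.
- skirt (a point): Middle of the bottom of the aluminium skirt, 3 mm thick, hanging 18 mm below the roof's front edge (x 0..3, y -16..40 mm shut); moves with the cover. Shut, its bottom is at z 23 mm, so the bracket cannot pass; open, it juts 18 mm square from the roof's underside, so a finger that holds the cover must be behind it (x over 3).
- bracket_mid (a point): Middle of the bracket, half-way up. Gusseted steel angle bracket, 36 long (x) x 30 wide (y) x 26 mm tall, 0.11 kg: base plate 5 mm thick (front corners cut back 2.5 x 4); a 5 mm plate, 30 wide, 26 tall, stands on its rear (-x) edge, its flat face to -x, to be pushed there. Lies loose on the deck between the rails, in front of the mouth, its x axis roughly along x of the box.
- gas_cup: Bystander, to be left alone: terracotta-coloured ceramic gas cup, 24 mm wide, 46 mm tall, standing. Origin at the centre of its underside.
- pipe_collar: Bystander, to be left alone: dark steel ring, 42 mm wide, 26 mm tall, lying flat. Origin at the centre of its underside.
- flanged_stub: Bystander, to be left alone: dark steel flanged stub, 68 mm wide, 50 mm tall, standing. Origin at the centre of its underside.
- spray_can: Bystander, to be left alone: yellow spray can, 62 mm wide, 170 mm tall, standing. Origin at the centre of its underside.
- chipping_hammer: Bystander, to be left alone: hammer lying on the bench. Origin at the centre of its underside.
- wire_brush: Bystander, to be left alone: hand brush lying on the bench. Origin at the centre of its underside.
- magnet_square: Bystander, to be left alone: red triangular welding magnet, 90 mm long, 90 mm tall, standing. Origin at the centre of its underside.
Things that resemble listed ones, but are neither listed nor needed, are in the scene too. Leave any green or turquoise look-alike of the part that bears bracket_mid alone.

How it is judged:
By the outcome, as a careful person would: the job done as asked, in the order asked, and still so for the second after the job is handed in, with the robot touching nothing.
It also fails if it takes over 54 s, if anything falls off the work surface, if the arm or the gripper's body presses on something with over 40 N, if the wrist force passes 120 N, or if a joint passes its speed limit or range.

## Working session

There is one attempt and no reset: what is moved stays moved. The work goes in short steps, Python scripts to look and compute and a tool call to move; the robot and the scene stay as the last step left them, time stands still between calls to the robot, and variables do not carry over. Pictures are saved under pics/ and viewed, about 8 in all and at most 12, crops included, and the job is handed in when it is done.

Besides the shell and the picture viewer there is one more tool, called after "Call:" as a command line: name --argument value ..., lists and objects as JSON in quotes. carry_out: Moves the arm, as the interface text tells. Its arguments: {"type":"object","properties":{"targets":{"type":"array","items":{"type":"object","properties":{"offset":{"type":"array","items":{"type":"number"}},"roll":{"type":"number"}}}},"gripper":{"type":"number"}},"required":["targets"]}

```bash
mkdir -p pics; ls; python3 - <<'E'
from workcell import bot,cams
import cv2,numpy as np
s=bot.state();print(s)
for n in("top","side"):
    p,d=cams.grab_frame(n);cv2.imwrite(f"pics/{n}0.png",p);np.save(f"pics/{n}0.npy",d)
    print(n,cams.camera_model(n))
print(cams.camera_model("wrist"))
E
```

```text
pics
{'time': 0.0, 'joint_positions': array([ 6.95530937e+01,  5.03986357e+00,  7.86232844e+01,  3.59044373e-04,
        9.64608590e+01, -5.90647108e+00]), 'qd': array([-0.04383719,  0.07532716,  0.01016248, -0.0346765 , -0.0702424 ,
        0.00575505]), 'tau': array([-2.28926720e-04, -3.40177917e+01, -3.02431226e+01,  7.18499604e-02,
        3.28727940e-02, -1.55641137e-04]), 'tool_pos': array([0.13789399, 0.5318851 , 0.20430989]), 'tcp_rot': array([-9.01233120e+01,  1.31158738e-02, -1.45404093e+01]), 'contact_force': array([ 0.21575733,  0.33251656, -0.22371854]), 'wrist_torque': array([-0.01465386,  0.02017918, -0.01384223]), 'gripper_width': 0.09381788480653218}
top {'fov_y': 52.725218626968086, 'cx': 251.9229217952402, 'cy': 191.38402338330587, 'dist_coeffs': array([0.0339272, 0.       , 0.       , 0.       , 0.       ]), 'R': array([[-0.04905068, -0.99878096, -0.00553438],
       [-0.97624536,  0.04911328, -0.21102815],
       [ 0.21104271, -0.00494816, -0.97746432]]), 't': array([0.0299517 , 0.51216144, 1.01583349])}
side {'fov_y': 50.34660838896684, 'cx': 249.4382612860829, 'cy': 192.25266854456078, 'dist_coeffs': array([0.02533328, 0.        , 0.        , 0.        , 0.        ]), 'R': array([[-0.95077575, -0.30944841, -0.0163447 ],
       [-0.21618937,  0.70017923, -0.68044927],
       [ 0.22200816, -0.64342111, -0.73261289]]), 't': array([0.48774146, 0.18973869, 0.98483639])}
{'fov_y': 67.13353614606913, 'cx': 260.3152021008948, 'cy': 193.98052703053935, 'dist_coeffs': array([-0.07175327,  0.        ,  0.        ,  0.        ,  0.        ]), 'tool_from_camera': array([[ 8.19052641e-04,  9.68357226e-01,  2.49566849e-01,
        -7.26770749e-02],
       [ 7.38317107e-05, -2.49566991e-01,  9.68357533e-01,
        -1.79228806e-01],
       [ 9.99999662e-01, -7.74709848e-04, -2.75903973e-04,
         5.65762151e-04],
       [ 0.00000000e+00,  0.00000000e+00,  0.00000000e+00,
         1.00000000e+00]])}
```

View pics/top0.png

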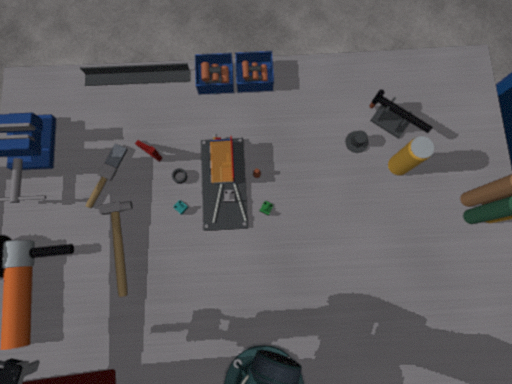

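View pics/side0.png

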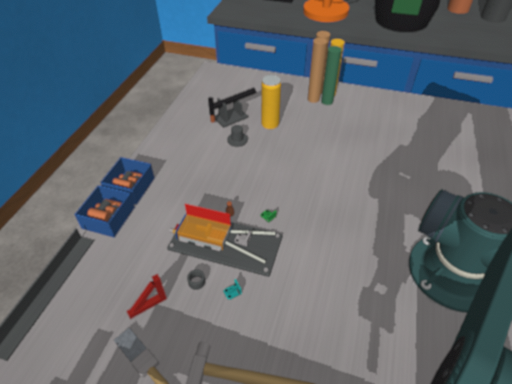

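The top view shows the dark plate at about (202..247, 138..230). The red edge is at col ~233, on the right, so the hinge is on the left and the push direction is up the image (world +x). The bracket is grey at (229,196), and the look-alikes are at (181,208) and (266,208).

```bash
cat > h.py <<'E'
import numpy as np,cv2
from scipy.spatial.transform import Rotation as Ro
from workcell import bot,cams
def cam(n,st=None):
    m=cams.camera_model(n);f=192/np.tan(np.radians(m['fov_y']/2))
    K=np.array([[f,0,m['cx']],[0,f,m['cy']],[0,0,1]])
    if n=='wrist':
        T=np.eye(4);T[:3,:3]=Ro.from_euler('xyz',st['tcp_rot'],degrees=True).as_matrix();T[:3,3]=st['tool_pos']
        C=T@m['tool_from_camera'];R=C[:3,:3].T;t=-R@C[:3,3]
    else:R,t=m['R'],m['t']
    return K,m['dist_coeffs'],R,t
def rays(c,px):
    K,D,R,t=c;u=cv2.undistortPoints(np.array(px,float).reshape(-1,1,2),K,D).reshape(-1,2)
    return -R.T@t,np.c_[u,np.ones(len(u))]@R
def plane(c,px,z):
    o,d=rays(c,px);return o+d*((z-o[2])/d[:,2])[:,None]
def proj(c,X):
    K,D,R,t=c;return cv2.projectPoints(np.array(X,float).reshape(-1,1,3),cv2.Rodrigues(R)[0],t,K,D)[0].reshape(-1,2)
E
python3 - <<'E'
from h import *
c=cam('top')
print(plane(c,[(202,140),(243,138),(204,230),(248,228)],.012).round(4))
print(plane(c,[(229,196),(257,172),(180,176)],.025).round(4))
# shadows etc
p=cv2.imread('pics/top0.png')[125:240,165:285];cv2.imwrite('pics/t1.png',cv2.resize(p,None,fx=5,fy=5,interpolation=cv2.INTER_CUBIC))
st=bot.state();w=cam('wrist',st);print(w[2],-w[2].T@w[3])
E
```

```text
[[0.6851 0.1442 0.012 ]
 [0.6852 0.0227 0.012 ]
 [0.4179 0.1445 0.012 ]
 [0.4174 0.0205 0.012 ]]
[[ 0.5093  0.0699  0.025 ]
 [ 0.5756 -0.013   0.025 ]
 [ 0.5748  0.208   0.025 ]]
[[ 0.25188884  0.96775398 -0.00206269]
 [ 0.93731618 -0.24343495  0.24935476]
 [ 0.24081193 -0.06474308 -0.96841001]] [0.06784722 0.55104914 0.38366359]
```

View pics/t1.png

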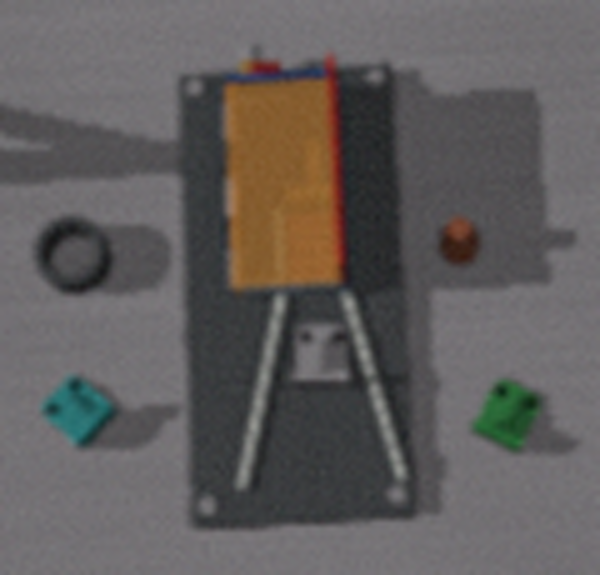

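Call:
carry_out --targets '[{"offset":[0.037,-0.044,0],"roll":-0.1},{"offset":[0.074,-0.088,0],"roll":-0.2},{"offset":[0.111,-0.132,0],"roll":-0.31},{"offset":[0.148,-0.176,0],"roll":-0.42},{"offset":[0.185,-0.22,0],"roll":-0.53},{"offset":[0.222,-0.264,0],"roll":-0.64},{"offset":[0.26,-0.308,0],"roll":-0.75},{"offset":[0.3,-0.352,-0.01],"roll":-0.86},{"offset":[0.337,-0.395,-0.02],"roll":-0.97},{"offset":[0.375,-0.44,-0.04],"roll":-1.08},{"offset":[0.412,-0.482,-0.056],"roll":-1.125},{"offset":[0.412,-0.482,-0.056],"roll":-1.125}]' --gripper 0.08

```text
time: 1.6
tool_pos: [0.5502, 0.0474, 0.1461]
tcp_rot: [-90.3, 0.0, -79.3]
contact_force: [-0.6, 1.0, 0.2]
gripper_width: 0.0801
```

Call:
carry_out --targets '[{"offset":[0,0,0],"roll":0},{"offset":[0,0,0],"roll":0},{"offset":[0,0,0],"roll":0}]'

```text
time: 1.98
tool_pos: [0.5498, 0.0516, 0.1505]
tcp_rot: [-89.9, -0.0, -78.9]
contact_force: [-0.0, 0.1, -0.4]
gripper_width: 0.0802
```

```bash
python3 - <<'E'
from h import *
s=bot.state();p,d=cams.grab_frame('wrist')
print({k:s[k] for k in('time','tool_pos','tcp_rot','contact_force','gripper_width')})
np.savez('pics/w1.npz',p=p,d=d,pos=s['tool_pos'],rot=s['tcp_rot']);cv2.imwrite('pics/w1.png',p)
cv2.imwrite('pics/w1b.png',cv2.resize(p,(800,600),interpolation=cv2.INTER_CUBIC))
E
```

```text
{'time': 1.975, 'tool_pos': array([0.5498383 , 0.05158761, 0.1504523 ]), 'tcp_rot': array([-8.99089545e+01, -9.08233537e-03, -7.88838614e+01]), 'contact_force': array([-0.02686848,  0.07051413, -0.36176724]), 'gripper_width': 0.08016667045057978}
```

View pics/w1b.png

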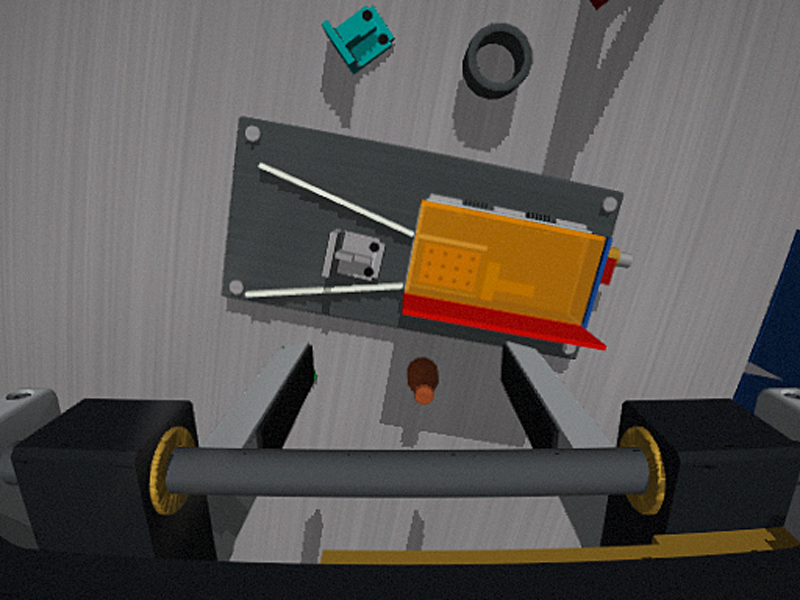

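The wrist view shows the plate corners at (240,117), (622,193), (223,297) and (575,357) in the 800 px picture. The bracket is at ~(355,255) with its upright to the left, and the red edge is the lower edge of the amber cover. The fingertips are at (310,345) and (503,345).

```bash
cat >> h.py <<'E'
def cloud(c,d):
    v,u=np.mgrid[:384,:512];K,D,R,t=c
    n=cv2.undistortPoints(np.c_[u.ravel(),v.ravel()].astype(float).reshape(-1,1,2),K,D).reshape(-1,2)
    X=np.c_[n,np.ones(len(n))]*d.ravel()[:,None]
    return ((X-t)@R).reshape(384,512,3)
def fit2(src,dst):
    a=src.mean(0);b=dst.mean(0);s=src-a;q=dst-b
    th=np.arctan2((s[:,0]*q[:,1]-s[:,1]*q[:,0]).sum(),(s*q).sum());Rm=np.array([[np.cos(th),-np.sin(th)],[np.sin(th),np.cos(th)]])
    o=b-Rm@a;return th,o,np.linalg.norm(src@Rm.T+o-dst,axis=1)
E
python3 - <<'E'
from h import *
z=np.load('pics/w1.npz');c=cam('wrist',dict(tool_pos=z['pos'],tcp_rot=z['rot']));g=cv2.cvtColor(z['p'],cv2.COLOR_BGR2GRAY)
px=(np.array([(240,117),(622,193),(223,297),(575,357)],float)/1.5625).astype(np.float32).reshape(-1,1,2)
cv2.cornerSubPix(g,px,(4,4),(-1,-1),(3,30,.01));print(px.reshape(-1,2))
src=np.array([(-.130,.075),(.140,.075),(-.130,-.052),(.140,-.052)])
W=plane(c,px.reshape(-1,2),.012)[:,:2];th,o,r=fit2(src,W);print('th',np.degrees(th),'o',o,'res',r)
P=cloud(c,z['d']);Rm=np.array([[np.cos(th),-np.sin(th)],[np.sin(th),np.cos(th)]])
B=P.copy();B[...,:2]=(P[...,:2]-o)@Rm;B*=1000
deck=B[(abs(B[...,0]+90)<20)&(abs(B[...,1])<20)&(abs(B[...,2]-12)<6)];print('deck z',np.median(deck[:,2]))
def q(m,n):
    s=B[m];print(n,len(s),s.min(0).round(1),s.max(0).round(1),np.percentile(s,[5,50,95],axis=0).round(1).tolist())
reg=(B[...,0]>-85)&(B[...,0]<-2)&(abs(B[...,1])<19)&(z['d']>0)
q(reg&(B[...,2]>19),'all');q(reg&(B[...,2]>35),'up')
up=B[reg&(B[...,2]>35)][:,:2].astype(np.float32);print(cv2.minAreaRect(up))
base=B[reg&(B[...,2]>14.5)][:,:2].astype(np.float32);print(cv2.minAreaRect(base))
red=(z['p'][...,2]>150)&(z['p'][...,1]<60)&(B[...,2]>75)&(B[...,2]<100);q(red,'red')
print('TCP box',(Rm.T@(z['pos'][:2]-o)*1000))
x,y,w,h=195,135,65,55
cv2.imwrite('pics/w1c.png',cv2.resize(z['p'][y:y+h,x:x+w],None,fx=10,fy=10,interpolation=cv2.INTER_CUBIC))
E
```

```text
[[153.16986  73.94697]
 [398.7551  123.35543]
 [141.21135 188.23824]
 [367.45074 228.30946]]
th 0.31511789715474364 o [0.54561731 0.07536904] res [0.00191114 0.00163179 0.00124437 0.00249034]
deck z 12.026331711230178
all 23084 [-81.5 -19.   19. ] [ -2.   18.7 290.2] [[-72.0, -15.5, 254.7], [-42.3, -4.4, 271.0], [-6.3, 1.6, 286.3]]
up 22883 [-81.5 -19.   35.6] [ -2.   11.1 290.2] [[-72.0, -15.5, 255.5], [-42.2, -4.5, 271.0], [-6.3, 1.6, 286.4]]
((-41.77532958984375, -3.9259395599365234), (30.141124725341797, 79.53448486328125), 89.98983001708984)
((-41.77485656738281, -0.012805938720703125), (37.96627426147461, 79.53491973876953), 89.99454498291016)
red 498 [  0.7 -20.6  75.2] [121.4 -16.9  85.5] [[6.0, -20.2, 78.5], [58.2, -18.6, 83.8], [115.1, -17.3, 84.8]]
TCP box [  4.09013692 -23.80428122]
```

View pics/w1c.png

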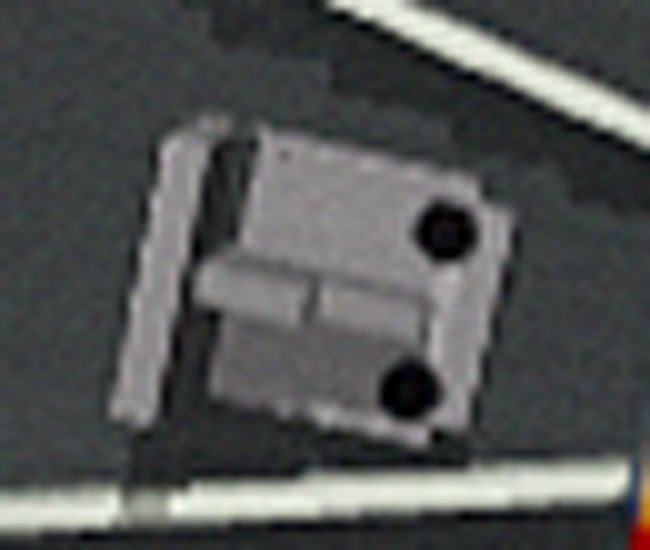

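The crop shows the bracket lying between the rails, with its rear upright's top at (110..215, 120..420) in the crop, nearly square to the box.

```bash
python3 - <<'E'
from h import *
z=np.load('pics/w1.npz');c=cam('wrist',dict(tool_pos=z['pos'],tcp_rot=z['rot']))
th=np.radians(.315);o=np.array([.5456,.0754]);Rm=np.array([[np.cos(th),-np.sin(th)],[np.sin(th),np.cos(th)]])
B=cloud(c,z['d']);B[...,:2]=(B[...,:2]-o)@Rm;B*=1000
v,u=np.mgrid[:384,:512];crop=(u>204)&(u<249)&(v>144)&(v<182)&(B[...,2]<45)
for lo in(15,34):
    s=B[crop&(B[...,2]>lo)];print(lo,len(s),s.min(0).round(1),s.max(0).round(1),cv2.minAreaRect(s[:,:2].astype(np.float32)))
# top corners of the upright from pixels, at z 38
pc=np.array([(163,140),(208,120),(108,415),(150,425)])/10+(195,135)-.45
print(((plane(c,pc,.038)[:,:2]-o)@Rm*1000).round(1))
# red top edge per x
r=(z['p'][...,2]>120)&(z['p'][...,1]<60)&(z['p'][...,0]<60)&(B[...,2]>82)&(B[...,2]<90)
s=B[r];k=np.polyfit(s[:,0],s[:,1],1);print('red slope deg',np.degrees(np.arctan(k[0])),'y@60',np.polyval(k,60))
# finger tips (below tip height points near fingers)
F=B[(B[...,2]>145)&(B[...,2]<190)&(z['d']>0)];print('finger low pts',len(F));
t=z['pos'][:2];th2=np.radians(z['rot'][2]);
for zl in(150,155,165,180,):
    G=F[abs(F[:,2]-zl)<3]
    if len(G):
        for sgn in(-1,1):
            H=G[(G[:,0]-4.1)*sgn>0]; 
            if len(H):print(zl,sgn,len(H),H.min(0).round(1),H.max(0).round(1))
E
```

```text
15 977 [-54.2 -19.8  15.1] [-10.5  11.4  39.5] ((-32.141517639160156, -4.371064186096191), (30.77018165588379, 43.736454010009766), 88.96704864501953)
34 159 [-54.2 -18.7  34.1] [-48.4  11.3  39.5] ((-51.27295684814453, -3.7848615646362305), (30.014495849609375, 5.123200416564941), 87.27755737304688)
[[-53.1  11. ]
 [-48.9  13.8]
 [-54.5 -17.9]
 [-50.1 -18.1]]
red slope deg -0.1481891573100886 y@60 -18.69416385260129
finger low pts 1844
150 -1 31 [-41.  -38.2 149.4] [-34.2 -21.2 152.8]
150 1 27 [ 41.9 -21.5 149.8] [ 44.6  -5.6 152.9]
155 -1 94 [-47.4 -38.2 152. ] [-34.2 -21.  158. ]
155 1 80 [ 41.6 -23.6 152. ] [ 50.3  -4.4 158. ]
165 -1 133 [-49.2 -37.9 162.1] [-34.2 -21.1 168. ]
165 1 126 [ 41.2 -23.6 162. ] [ 52.9  -4.  168. ]
180 -1 168 [-48.9 -39.1 177.1] [-34.4 -21.2 182.9]
180 1 181 [ 40.9 -24.  177. ] [ 53.4  -3.8 183. ]
```

Call:
carry_out --targets '[{"offset":[-0.015,-0.014,0],"roll":0.02},{"offset":[-0.029,-0.027,0],"roll":0.038},{"offset":[-0.029,-0.027,-0.02],"roll":0.038},{"offset":[-0.029,-0.027,-0.045],"roll":0.038},{"offset":[-0.029,-0.027,-0.07],"roll":0.038},{"offset":[-0.029,-0.027,-0.088],"roll":0.038},{"offset":[-0.029,-0.027,-0.095],"roll":0.038},{"offset":[-0.029,-0.027,-0.095],"roll":0.038},{"offset":[-0.029,-0.027,-0.095],"roll":0.038}]'

```text
time: 3.15
tool_pos: [0.5219, 0.0234, 0.0556]
tcp_rot: [-89.9, -0.0, -76.8]
contact_force: [-0.7, -0.2, 0.0]
gripper_width: 0.0802
```

```bash
cat >> h.py <<'E'
TH=np.radians(.315);O=np.array([.5456,.0754]);RM=np.array([[np.cos(TH),-np.sin(TH)],[np.sin(TH),np.cos(TH)]])
def look(n,name=None):
    s=bot.state();b=RM.T@(s['tool_pos'][:2]-O)*1000
    print('t',s['time'],'TCP box',b.round(1),(s['tool_pos'][2]*1000).round(1),'yaw',s['tcp_rot'].round(2),'F',s['contact_force'].round(1))
    p,d=cams.grab_frame(n);c=cam(n,s);B=cloud(c,d);B[...,:2]=(B[...,:2]-O)@RM
    if name:cv2.imwrite(name,p)
    return s,p,d,B*1000,c
E
python3 - <<'E'
from h import *
s,p,d,B,c=look('wrist','pics/w2.png')
cv2.imwrite('pics/w2b.png',cv2.resize(p,(800,600),interpolation=cv2.INTER_CUBIC))
E
```

```text
t 3.15 TCP box [-24.  -51.9] 55.6 yaw [-8.988e+01 -3.000e-02 -7.682e+01] F [-0.7 -0.2  0. ]
```

View pics/w2b.png

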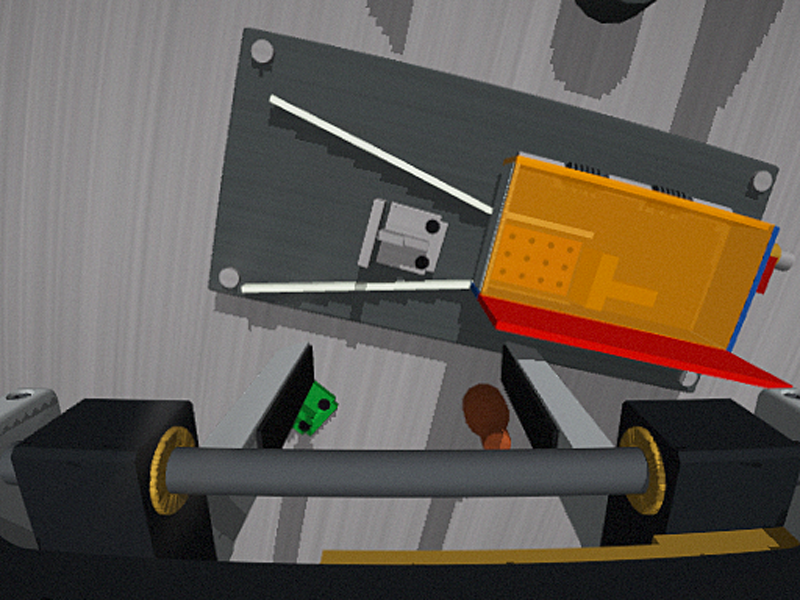

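The view shows F1's tip at (505,350), outside the red edge and well behind the mouth. F2's tip at (310,348) is behind and clear of the bracket. Next I sweep +y to open the cover.

Call:
carry_out --targets '[{"offset":[-0.001,0.005,0],"roll":0},{"offset":[-0.001,0.01,0],"roll":0},{"offset":[-0.001,0.014,0],"roll":0},{"offset":[-0.001,0.018,0],"roll":0},{"offset":[-0.001,0.022,0],"roll":0},{"offset":[-0.001,0.026,0],"roll":0},{"offset":[-0.001,0.03,0],"roll":0},{"offset":[-0.001,0.034,0],"roll":0},{"offset":[-0.001,0.038,0],"roll":0},{"offset":[-0.001,0.042,0],"roll":0},{"offset":[-0.001,0.046,0],"roll":0}]'

```text
time: 4.58
tool_pos: [0.52, 0.0695, 0.0544]
tcp_rot: [-90.0, -0.0, -76.8]
contact_force: [0.3, -4.2, 0.9]
gripper_width: 0.0801
```

Call:
carry_out --targets '[{"offset":[0,0.004,0],"roll":0},{"offset":[0,0.008,0],"roll":0},{"offset":[0,0.012,0],"roll":0},{"offset":[0,0.016,0],"roll":0},{"offset":[0,0.019,0],"roll":0},{"offset":[0,0.019,0],"roll":0},{"offset":[0,0.019,0],"roll":0}]'

```text
time: 5.45
tool_pos: [0.52, 0.0884, 0.0544]
tcp_rot: [-90.0, 0.0, -76.8]
contact_force: [-0.0, -2.3, 0.5]
gripper_width: 0.0801
```

```bash
python3 - <<'E'
from h import *
s,p,d,B,c=look('wrist','pics/w3.png')
cv2.imwrite('pics/w3b.png',cv2.resize(p,(800,600),interpolation=cv2.INTER_CUBIC))
E
```

```text
t 5.45 TCP box [-25.5  13.2] 54.4 yaw [-9.001e+01  1.000e-02 -7.682e+01] F [-0.  -2.3  0.5]
```

View pics/w3b.png

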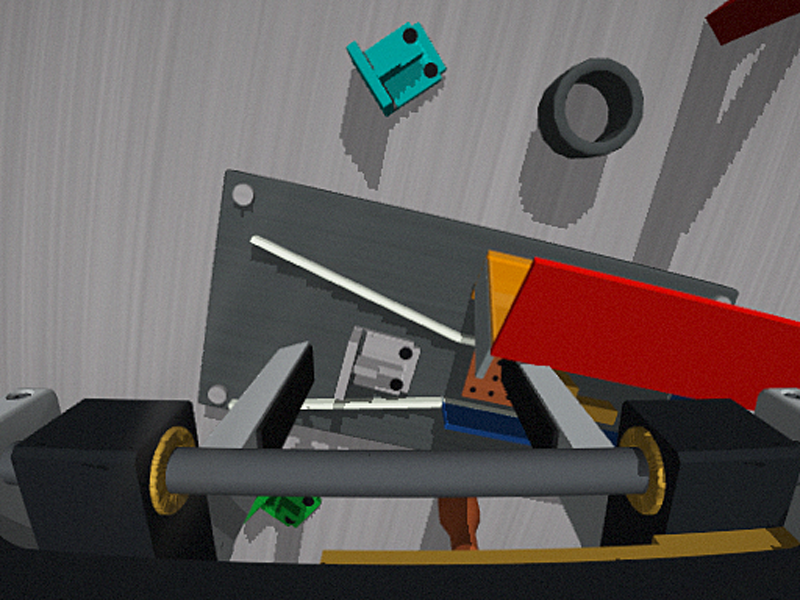

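The cover is held open on F1, with the free edge at (495,355). The bracket at (385,362) is untouched, and F2 is behind it. Lowering now.

Call:
carry_out --targets '[{"offset":[0,0,-0.006],"roll":0},{"offset":[0,0,-0.012],"roll":0},{"offset":[0,0,-0.018],"roll":0},{"offset":[0,0,-0.024],"roll":0},{"offset":[0,0,-0.029],"roll":0},{"offset":[0,0,-0.032],"roll":0},{"offset":[0,0,-0.032],"roll":0},{"offset":[0,0,-0.032],"roll":0}]'

```text
time: 6.5
tool_pos: [0.5198, 0.0884, 0.0222]
tcp_rot: [-90.0, 0.0, -76.8]
contact_force: [0.5, -3.3, -0.6]
gripper_width: 0.0802
```

Call:
carry_out --targets '[{"offset":[0.003,0,0],"roll":0},{"offset":[0.006,0,0],"roll":0},{"offset":[0.009,0,0],"roll":0},{"offset":[0.012,0,0],"roll":0},{"offset":[0.015,0.001,0],"roll":0},{"offset":[0.018,0.002,0],"roll":0},{"offset":[0.021,0.003,0],"roll":0},{"offset":[0.021,0.003,0],"roll":0}]'

```text
time: 7.5
tool_pos: [0.5416, 0.0916, 0.0225]
tcp_rot: [-89.9, 0.0, -76.8]
contact_force: [-1.3, -2.0, 0.9]
gripper_width: 0.0798
```

```bash
python3 - <<'E'
from h import *
s,p,d,B,c=look('wrist')
a=cv2.resize(p[150:330,100:400],None,fx=2.5,fy=2.5,interpolation=cv2.INTER_CUBIC);cv2.imwrite('pics/w4b.png',a)
E
```

```text
t 7.5 TCP box [-3.9 16.2] 22.5 yaw [-8.995e+01  1.000e-02 -7.682e+01] F [-1.3 -2.   0.9]
```

View pics/w4b.png

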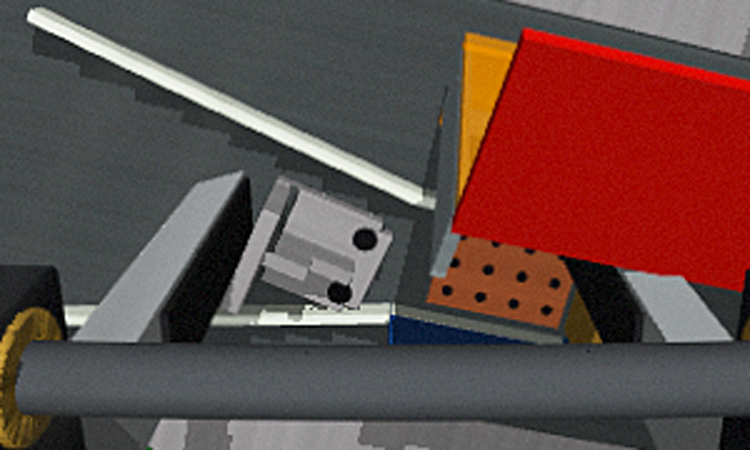

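```bash
python3 - <<'E'
from h import *
s,p,d,B,c=look('wrist');np.savez('pics/w4.npz',p=p,d=d,pos=s['tool_pos'],rot=s['tcp_rot'])
v,u=np.mgrid[:384,:512]
# crop coords (in w4b) of region around the bracket
cu,cv=(u-100)*2.5,(v-150)*2.5
m=(cu>225)&(cu<400)&(cv>165)&(cv<320)&(B[...,2]<42)&(B[...,2]>33)&(d>0)
s_=B[m];print(len(s_),s_.min(0),s_.max(0),cv2.minAreaRect(s_[:,:2].astype(np.float32)))
# pixels of the upright's rear-top corners and base front corners
up=np.array([(280,172),(300,183),(230,310),(243,312)])/2.5+(100,150)
fr=np.array([(393,235),(358,308)])/2.5+(100,150)
print(((plane(c,up,.038)[:,:2]-O)@RM*1000).round(1));print(((plane(c,fr,.017)[:,:2]-O)@RM*1000).round(1))
E
```

```text
t 7.55 TCP box [-3.9 16.2] 22.5 yaw [-8.994e+01  1.000e-02 -7.682e+01] F [ 0.3 -3.1 -0.6]
474 [-48.24042678 -16.06219556  33.00041985] [-29.2540236   17.34660473  41.9529503 ] ((-37.67481231689453, 1.7758750915527344), (15.476222038269043, 33.93182373046875), 10.08630084991455)
[[-35.8  24.7]
 [-30.6  23.1]
 [-41.7 -14.7]
 [-38.3 -14.5]]
[[ -3.9   5.5]
 [ -8.7 -18.8]]
```

```bash
python3 - <<'E'
from h import *
z=np.load('pics/w4.npz');c=cam('wrist',dict(tool_pos=z['pos'],tcp_rot=z['rot']));B=cloud(c,z['d']);B[...,:2]=(B[...,:2]-O)@RM;B*=1000
for zl,zh in((36,40),(15,19)):
    s=B[(B[...,2]>zl)&(B[...,2]<zh)&(abs(B[...,1])<24)&(B[...,0]>-60)&(B[...,0]<0)&(z['d']>0)]
    print(zl)
    for y in range(-22,24,3):
        q=s[abs(s[:,1]-y)<1.5]
        if len(q):print(y,len(q),q[:,0].min().round(1),np.sort(q[:,0])[::max(1,len(q)//8)].round(0),q[:,0].max().round(1))
E
```

```text
36
-16 9 -42.5 [-43. -42. -42. -42. -41. -41. -41. -40. -40.] -39.9
-13 29 -44.4 [-44. -44. -43. -43. -43. -42. -41. -41. -41. -40.] -39.5
-10 34 -44.0 [-44. -43. -43. -42. -41. -41. -40. -40. -39.] -38.8
-7 35 -43.2 [-43. -43. -42. -42. -41. -40. -40. -39. -38.] -38.4
-4 36 -42.8 [-43. -42. -41. -41. -40. -40. -39. -39. -38.] -37.4
-1 34 -42.0 [-42. -41. -41. -40. -39. -39. -38. -38. -37.] -37.0
2 48 -42.5 [-43. -42. -41. -40. -39. -39. -38. -37.] -36.3
5 41 -43.1 [-43. -43. -40. -40. -39. -38. -37. -36. -36.] -35.5
8 46 -43.7 [-44. -43. -40. -39. -38. -38. -37. -37. -36. -35.] -35.3
11 46 -44.4 [-44. -44. -39. -39. -38. -37. -36. -36. -35. -34.] -34.3
14 47 -56.7 [-57. -55. -52. -44. -38. -38. -37. -36. -35. -34.] -34.3
17 37 -54.6 [-55. -53. -52. -51. -50. -49. -48. -47. -46. -45.] -45.0
15
-22 103 -22.5 [-22. -20. -17. -15. -13. -12. -10.  -8.  -5.] -1.1
-19 118 -33.2 [-33. -22. -18. -15. -11.  -9.  -5.  -3.  -1.] -0.2
-16 138 -38.2 [-38. -33. -29. -26. -22. -19. -15. -12.  -9.] -0.4
-13 148 -39.1 [-39. -35. -31. -25. -22. -19. -15. -12.  -9.] -7.9
-10 50 -37.5 [-38. -23. -21. -13. -12. -11.  -9.  -8.  -7.] -7.1
-7 34 -12.5 [-13. -12. -11. -10. -10.  -9.  -8.  -8.  -7.] -6.5
-4 61 -20.0 [-20. -16. -15. -13. -12. -11.  -9.  -8.  -7.] -5.8
-1 148 -33.4 [-33. -28. -24. -21. -18. -15. -12.  -9.  -6.] -5.0
2 161 -36.0 [-36. -32. -28. -24. -21. -17. -13.  -9.  -5.] -4.7
5 189 -35.4 [-35. -31. -27. -24. -20. -16. -13.  -9.  -5.] -4.4
8 156 -34.7 [-35. -31. -28. -24. -20. -17. -14. -11.  -8.] -7.9
11 100 -34.3 [-34. -31. -29. -27. -25. -24. -21. -19. -15.] -10.6
14 40 -37.9 [-38. -37. -35. -34. -33. -32. -30. -29.] -26.8
17 16 -5.6 [-6. -5. -4. -3. -3. -2. -1. -1.] -0.0
20 86 -17.1 [-17. -14. -11.  -9.  -7.  -6.  -4.  -3.  -1.] -0.1
23 83 -29.4 [-29. -25. -22. -20. -18. -16. -14. -12.  -8.] -7.7
```

The bracket has yawed to about -11°, because the push was on the +y side of its middle and its front right corner is on the rail. I'll back off, turn the hand to ~20° so the cover stays held, and push on the -y side to straighten it.

Call:
carry_out --targets '[{"offset":[-0.004,0,0],"roll":0},{"offset":[-0.008,0,0],"roll":0},{"offset":[-0.011,-0.001,0],"roll":0},{"offset":[-0.011,-0.002,0],"roll":0.04},{"offset":[-0.011,-0.004,0],"roll":0.08},{"offset":[-0.011,-0.006,0],"roll":0.122},{"offset":[-0.008,-0.006,0],"roll":0.122},{"offset":[-0.005,-0.006,0],"roll":0.122},{"offset":[-0.002,-0.006,0],"roll":0.122},{"offset":[0.001,-0.006,0],"roll":0.122},{"offset":[0.001,-0.006,0],"roll":0.122}]'

```text
time: 8.98
tool_pos: [0.5425, 0.0854, 0.0223]
tcp_rot: [-90.0, -0.0, -69.8]
contact_force: [0.0, -2.7, -0.6]
gripper_width: 0.0798
```

```bash
cat >> h.py <<'E'
def brk(B,d,x0,x1):
    """front/rear rows of the bracket: upright's top and base plate, x range per y"""
    for zl,zh in((36,40),(15,19)):
        s=B[(B[...,2]>zl)&(B[...,2]<zh)&(abs(B[...,1])<24)&(B[...,0]>x0)&(B[...,0]<x1)&(d>0)]
        print(zl,[(y,len(q),q[:,0].min().round(1),q[:,0].max().round(1)) for y in range(-20,22,4) for q in [s[abs(s[:,1]-y)<1.5]] if len(q)])
E
python3 - <<'E'
from h import *
s,p,d,B,c=look('wrist');brk(B,d,-60,8)
a=cv2.resize(p[130:330,100:400],None,fx=2.5,fy=2.5,interpolation=cv2.INTER_CUBIC);cv2.imwrite('pics/w5b.png',a)
E
```

```text
t 8.975 TCP box [-3.1 10. ] 22.3 yaw [-8.998e+01 -1.000e-02 -6.984e+01] F [ 0.  -2.7 -0.6]
36 [(-20, 7, np.float64(0.3), np.float64(4.3)), (-16, 11, np.float64(-38.4), np.float64(7.1)), (-12, 36, np.float64(-38.8), np.float64(-33.7)), (-8, 41, np.float64(-39.9), np.float64(-33.3)), (-4, 47, np.float64(-41.3), np.float64(-32.7)), (0, 44, np.float64(-42.6), np.float64(-32.2)), (4, 84, np.float64(-55.3), np.float64(-31.8)), (8, 33, np.float64(-36.0), np.float64(-31.2)), (12, 36, np.float64(-35.4), np.float64(-30.7)), (16, 9, np.float64(-35.1), np.float64(-31.8))]
15 [(-20, 85, np.float64(-16.4), np.float64(0.5)), (-16, 145, np.float64(-32.6), np.float64(7.8)), (-12, 164, np.float64(-32.4), np.float64(-2.3)), (-8, 51, np.float64(-19.4), np.float64(-2.1)), (-4, 35, np.float64(-7.7), np.float64(-1.5)), (0, 148, np.float64(-31.2), np.float64(-0.8)), (4, 177, np.float64(-30.8), np.float64(-0.3)), (8, 181, np.float64(-30.4), np.float64(-0.2)), (12, 135, np.float64(-29.8), np.float64(-3.7)), (16, 36, np.float64(-34.8), np.float64(7.1)), (20, 114, np.float64(-18.8), np.float64(6.2))]
```

Call:
carry_out --targets '[{"offset":[0.0025,0,0],"roll":0},{"offset":[0.005,0,0],"roll":0},{"offset":[0.0075,0,0],"roll":0},{"offset":[0.01,0,0],"roll":0},{"offset":[0.01,0,0],"roll":0}]'

```text
time: 9.65
tool_pos: [0.5526, 0.0854, 0.0225]
tcp_rot: [-89.9, -0.0, -69.8]
contact_force: [0.2, -3.0, -1.0]
gripper_width: 0.0803
```

```bash
python3 - <<'E'
from h import *
s,p,d,B,c=look('wrist');brk(B,d,-50,14)
a=cv2.resize(p[130:330,100:400],None,fx=2.5,fy=2.5,interpolation=cv2.INTER_CUBIC);cv2.imwrite('pics/w6b.png',a)
E
```

```text
t 9.65 TCP box [7.1 9.9] 22.5 yaw [-8.995e+01 -2.000e-02 -6.984e+01] F [ 0.2 -3.  -1. ]
36 [(-20, 39, np.float64(0.3), np.float64(13.9)), (-16, 18, np.float64(-26.2), np.float64(13.7)), (-12, 35, np.float64(-28.2), np.float64(-23.3)), (-8, 41, np.float64(-29.7), np.float64(-23.6)), (-4, 43, np.float64(-31.1), np.float64(-23.5)), (0, 47, np.float64(-32.6), np.float64(-23.8)), (4, 85, np.float64(-43.7), np.float64(-23.9)), (8, 43, np.float64(-29.1), np.float64(-24.1)), (12, 44, np.float64(-29.2), np.float64(-24.3)), (16, 11, np.float64(-28.9), np.float64(-24.6))]
15 [(-20, 89, np.float64(-16.3), np.float64(0.2)), (-16, 21, np.float64(-20.1), np.float64(13.5)), (-12, 146, np.float64(-23.1), np.float64(5.3)), (-8, 126, np.float64(-21.6), np.float64(7.8)), (-4, 62, np.float64(-11.2), np.float64(7.6)), (0, 35, np.float64(1.1), np.float64(7.4)), (4, 186, np.float64(-23.8), np.float64(6.7)), (8, 184, np.float64(-24.0), np.float64(6.0)), (12, 182, np.float64(-24.3), np.float64(5.4)), (16, 138, np.float64(-29.2), np.float64(4.4)), (20, 103, np.float64(-19.9), np.float64(4.3))]
```

View pics/w6b.png

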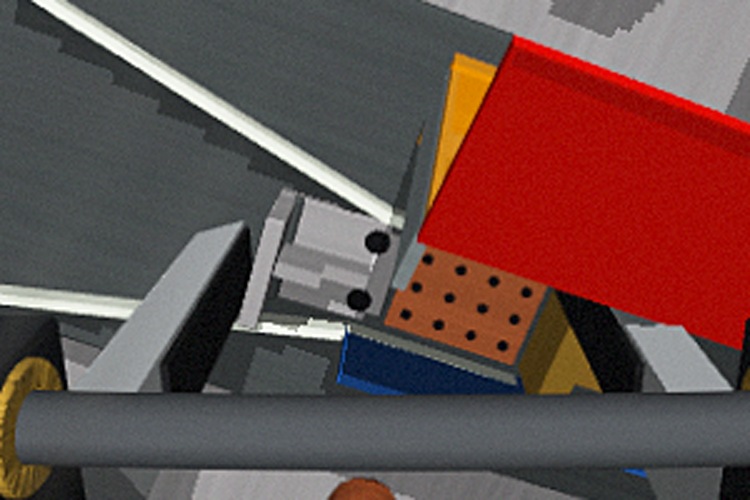

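The bracket's front is now inside the mouth at x≈7 with yaw about +2°. The skirt is well above it and the cover is still held by F1. I'll shift the contact towards the middle and keep pushing.

Call:
carry_out --targets '[{"offset":[-0.002,0,0],"roll":0},{"offset":[-0.002,0.0025,0],"roll":0},{"offset":[0.001,0.0025,0],"roll":0},{"offset":[0.004,0.0025,0],"roll":0},{"offset":[0.007,0.0025,0],"roll":0},{"offset":[0.01,0.0025,0],"roll":0},{"offset":[0.013,0.0025,0],"roll":0},{"offset":[0.016,0.0025,0],"roll":0},{"offset":[0.019,0.0025,0],"roll":0},{"offset":[0.022,0.0025,0],"roll":0}]'

```text
time: 10.95
tool_pos: [0.5743, 0.0879, 0.0224]
tcp_rot: [-90.0, -0.0, -69.8]
contact_force: [-2.1, -3.1, -0.3]
gripper_width: 0.0801
```

```bash
python3 - <<'E'
from h import *
s,p,d,B,c=look('wrist');brk(B,d,-30,36)
E
```

```text
t 10.95 TCP box [28.8 12.3] 22.4 yaw [-89.99  -0.   -69.83] F [-2.1 -3.1 -0.3]
36 [(-20, 85, np.float64(0.2), np.float64(30.9)), (-16, 45, np.float64(-5.8), np.float64(35.1)), (-12, 34, np.float64(-6.3), np.float64(-1.5)), (-8, 41, np.float64(-7.2), np.float64(-1.6)), (-4, 43, np.float64(-8.5), np.float64(-2.0)), (0, 42, np.float64(-10.0), np.float64(-2.2)), (4, 61, np.float64(-23.4), np.float64(-2.4)), (8, 62, np.float64(-18.6), np.float64(-2.6)), (12, 35, np.float64(-8.0), np.float64(-2.9)), (16, 8, np.float64(-7.6), np.float64(-3.4))]
15 [(-20, 9, np.float64(-8.0), np.float64(32.7)), (-16, 75, np.float64(-0.7), np.float64(35.9)), (-12, 144, np.float64(-1.4), np.float64(27.7)), (-8, 116, np.float64(-1.0), np.float64(29.5)), (-4, 55, np.float64(10.5), np.float64(28.9)), (0, 41, np.float64(22.3), np.float64(28.9)), (4, 168, np.float64(-2.5), np.float64(28.5)), (8, 149, np.float64(-2.5), np.float64(28.3)), (12, 163, np.float64(-3.0), np.float64(28.2)), (16, 106, np.float64(-7.2), np.float64(35.7)), (20, 79, np.float64(-18.1), np.float64(-2.0))]
```

Call:
carry_out --targets '[{"offset":[0.003,0,0],"roll":0},{"offset":[0.006,0,0],"roll":0},{"offset":[0.009,0,0],"roll":0},{"offset":[0.012,0,0],"roll":0},{"offset":[0.015,0,0],"roll":0},{"offset":[0.018,0,0],"roll":0},{"offset":[0.019,0,0],"roll":0},{"offset":[0.019,0,0],"roll":0}]'

```text
time: 12.0
tool_pos: [0.5934, 0.0879, 0.0225]
tcp_rot: [-90.0, -0.0, -69.8]
contact_force: [-0.4, -2.6, 0.2]
gripper_width: 0.0799
```

Call:
carry_out --targets '[{"offset":[0.001,0,0],"roll":0},{"offset":[0.002,0,0],"roll":0},{"offset":[0.002,0,0],"roll":0}]'

```text
time: 12.38
tool_pos: [0.5952, 0.0879, 0.0225]
tcp_rot: [-90.0, -0.0, -69.8]
contact_force: [-1.0, -2.7, 0.3]
gripper_width: 0.0798
```

Call:
carry_out --targets '[{"offset":[0.001,0,0],"roll":0},{"offset":[0.001,0,0],"roll":0}]'

```text
time: 12.62
tool_pos: [0.5962, 0.0879, 0.0225]
tcp_rot: [-90.0, -0.0, -69.8]
contact_force: [-0.8, -3.1, 0.3]
gripper_width: 0.08
```

```bash
python3 - <<'E'
from h import *
s,p,d,B,c=look('wrist');brk(B,d,-10,58)
E
```

```text
t 12.625 TCP box [50.7 12.2] 22.5 yaw [-89.98  -0.   -69.83] F [-0.8 -3.1  0.3]
36 [(-20, 110, np.float64(14.5), np.float64(53.4)), (-16, 57, np.float64(15.9), np.float64(56.8)), (-12, 35, np.float64(15.6), np.float64(20.5)), (-8, 42, np.float64(14.7), np.float64(20.2)), (-4, 43, np.float64(13.4), np.float64(19.9)), (0, 44, np.float64(11.9), np.float64(19.7)), (4, 61, np.float64(-1.6), np.float64(19.3)), (8, 66, np.float64(3.5), np.float64(56.0)), (12, 40, np.float64(13.7), np.float64(18.7)), (16, 5, np.float64(15.2), np.float64(17.6))]
15 [(-16, 64, np.float64(20.7), np.float64(52.8)), (-12, 148, np.float64(21.1), np.float64(52.3)), (-8, 115, np.float64(23.5), np.float64(52.3)), (-4, 57, np.float64(32.4), np.float64(52.4)), (0, 49, np.float64(22.6), np.float64(52.5)), (4, 187, np.float64(19.2), np.float64(52.4)), (8, 183, np.float64(19.2), np.float64(52.4)), (12, 199, np.float64(18.9), np.float64(57.9)), (16, 90, np.float64(16.5), np.float64(45.5))]
```

The bracket is nearly home but still yawed about +4°. I'll turn the hand back to 13° so it presses at the middle, then seat it.

Call:
carry_out --targets '[{"offset":[-0.004,0,0],"roll":0},{"offset":[-0.006,0.001,0],"roll":-0.03},{"offset":[-0.006,0.003,0],"roll":-0.08},{"offset":[-0.006,0.005,0],"roll":-0.122},{"offset":[-0.003,0.005,0],"roll":-0.122},{"offset":[-0.001,0.005,0],"roll":-0.122},{"offset":[0.0005,0.005,0],"roll":-0.122},{"offset":[0.0015,0.005,0],"roll":-0.122},{"offset":[0.0025,0.005,0],"roll":-0.122},{"offset":[0.0025,0.005,0],"roll":-0.122}]'

```text
time: 13.92
tool_pos: [0.5984, 0.0929, 0.0224]
tcp_rot: [-90.0, 0.0, -76.8]
contact_force: [-2.4, -2.6, -0.4]
gripper_width: 0.0803
```

Call:
carry_out --targets '[{"offset":[0.001,0,0],"roll":0},{"offset":[0.001,0,0],"roll":0}]'

```text
time: 14.18
tool_pos: [0.5989, 0.093, 0.0223]
tcp_rot: [-90.1, 0.0, -76.8]
contact_force: [-3.8, -2.8, 1.0]
gripper_width: 0.0801
```

```bash
python3 - <<'E'
from h import *
s,p,d,B,c=look('wrist');brk(B,d,-10,58)
E
```

```text
t 14.175 TCP box [53.4 17.3] 22.3 yaw [-9.008e+01  3.000e-02 -7.683e+01] F [-3.8 -2.8  1. ]
36 [(-20, 52, np.float64(10.7), np.float64(39.2)), (-16, 34, np.float64(11.5), np.float64(44.9)), (-12, 33, np.float64(16.5), np.float64(21.4)), (-8, 37, np.float64(16.0), np.float64(21.0)), (-4, 35, np.float64(15.8), np.float64(20.8)), (0, 33, np.float64(15.8), np.float64(20.6)), (4, 41, np.float64(14.8), np.float64(20.5)), (8, 43, np.float64(13.7), np.float64(20.0)), (12, 47, np.float64(13.0), np.float64(20.0)), (16, 45, np.float64(0.1), np.float64(18.7))]
15 [(-20, 2, np.float64(12.7), np.float64(37.9)), (-16, 54, np.float64(11.1), np.float64(52.0)), (-12, 150, np.float64(21.5), np.float64(52.3)), (-8, 117, np.float64(24.7), np.float64(52.3)), (-4, 50, np.float64(33.1), np.float64(52.4)), (0, 40, np.float64(45.2), np.float64(52.3)), (4, 179, np.float64(20.5), np.float64(52.4)), (8, 178, np.float64(20.1), np.float64(52.3)), (12, 61, np.float64(21.7), np.float64(57.8))]
```

Call:
carry_out --targets '[{"offset":[0.0005,0,0],"roll":0},{"offset":[0.001,0,0],"roll":0},{"offset":[0.001,0,0],"roll":0}]'

```text
time: 14.6
tool_pos: [0.5991, 0.0933, 0.0222]
tcp_rot: [-90.2, 0.1, -76.8]
contact_force: [-6.1, -1.3, 2.0]
gripper_width: 0.0803
```

Call:
carry_out --targets '[{"offset":[0.0005,0,0],"roll":0},{"offset":[0.001,0,0],"roll":0},{"offset":[0.001,0,0],"roll":0}]'

```text
time: 14.98
tool_pos: [0.5993, 0.0935, 0.0222]
tcp_rot: [-90.3, 0.1, -76.8]
contact_force: [-7.1, -2.2, 4.1]
gripper_width: 0.0802
```

```bash
python3 - <<'E'
from h import *
s,p,d,B,c=look('wrist');brk(B,d,-10,58)
E
```

```text
t 14.975 TCP box [53.8 17.8] 22.2 yaw [-90.28   0.12 -76.83] F [-7.1 -2.2  4.1]
36 [(-20, 38, np.float64(11.9), np.float64(28.7)), (-16, 29, np.float64(12.0), np.float64(37.8)), (-12, 29, np.float64(16.6), np.float64(21.3)), (-8, 30, np.float64(16.3), np.float64(21.2)), (-4, 37, np.float64(16.1), np.float64(21.0)), (0, 38, np.float64(15.8), np.float64(21.0)), (4, 44, np.float64(15.1), np.float64(20.7)), (8, 42, np.float64(14.5), np.float64(20.6)), (12, 44, np.float64(13.3), np.float64(20.4)), (16, 50, np.float64(1.0), np.float64(20.2)), (20, 4, np.float64(9.3), np.float64(10.7))]
15 [(-20, 1, np.float64(26.9), np.float64(26.9)), (-16, 52, np.float64(11.7), np.float64(52.6)), (-12, 141, np.float64(21.7), np.float64(52.3)), (-8, 113, np.float64(26.6), np.float64(52.1)), (-4, 55, np.float64(35.0), np.float64(52.4)), (0, 39, np.float64(21.0), np.float64(52.4)), (4, 195, np.float64(20.7), np.float64(52.3)), (8, 185, np.float64(20.6), np.float64(52.4)), (12, 98, np.float64(20.8), np.float64(56.9))]
```

The force is building to 7 N with an upward part, so the contact at z 22 is too high above the base and could tip the bracket. I'll back off, lower the tip to z≈16, and seat it from there.

Call:
carry_out --targets '[{"offset":[-0.003,0,0],"roll":0},{"offset":[-0.007,0,0],"roll":0},{"offset":[-0.007,-0.002,0],"roll":0},{"offset":[-0.007,-0.002,-0.003],"roll":0},{"offset":[-0.007,-0.002,-0.006],"roll":0},{"offset":[-0.007,-0.002,-0.006],"roll":0}]'

```text
time: 15.78
tool_pos: [0.5946, 0.0908, 0.016]
tcp_rot: [-90.0, -0.0, -76.8]
contact_force: [1.3, -2.5, 0.0]
gripper_width: 0.08
```

```bash
python3 - <<'E'
from h import *
s,p,d,B,c=look('wrist');brk(B,d,0,58)
for x0,x1,n in((16,22,'up'),(24,50,'base')):
    m=(B[...,0]>x0)&(B[...,0]<x1)&(d>0)&(B[...,2]<42)&(B[...,2]>14)&(abs(B[...,1])<13)
    s_=B[m]
    if n=='up':s_=s_[s_[:,2]>36]
    else:s_=s_[s_[:,2]<20]
    for a,b in((x0,(x0+x1)/2),((x0+x1)/2,x1)):
        q=s_[(s_[:,0]>=a)&(s_[:,0]<b)];print(n,a,b,len(q),np.median(q[:,2]))
E
```

```text
t 15.775 TCP box [49.1 15.1] 16.0 yaw [-90.01  -0.   -76.83] F [ 1.3 -2.5  0. ]
36 [(-20, 21, np.float64(7.0), np.float64(23.7)), (-16, 35, np.float64(7.7), np.float64(31.8)), (-12, 35, np.float64(16.4), np.float64(21.2)), (-8, 35, np.float64(16.0), np.float64(21.1)), (-4, 39, np.float64(15.7), np.float64(20.9)), (0, 43, np.float64(11.1), np.float64(20.6)), (4, 43, np.float64(9.8), np.float64(20.2)), (8, 47, np.float64(8.7), np.float64(20.2)), (12, 44, np.float64(8.1), np.float64(19.9)), (16, 47, np.float64(0.2), np.float64(19.6))]
15 [(-20, 2, np.float64(10.4), np.float64(38.8)), (-16, 73, np.float64(7.4), np.float64(52.5)), (-12, 142, np.float64(21.4), np.float64(52.3)), (-8, 109, np.float64(21.8), np.float64(52.4)), (-4, 54, np.float64(35.3), np.float64(52.4)), (0, 45, np.float64(10.7), np.float64(52.4)), (4, 213, np.float64(9.9), np.float64(52.4)), (8, 89, np.float64(9.3), np.float64(52.3))]
up 16 19.0 190 37.997438274122416
up 19.0 22 113 37.80176606413077
base 24 37.0 296 17.05281910684084
base 37.0 50 415 17.03747488455116
```

Call:
carry_out --targets '[{"offset":[0.002,0,0],"roll":0},{"offset":[0.003,0,0],"roll":0},{"offset":[0.004,0,0],"roll":0},{"offset":[0.005,0,0],"roll":0},{"offset":[0.005,0,0],"roll":0}]'

```text
time: 16.45
tool_pos: [0.599, 0.091, 0.0163]
tcp_rot: [-90.1, 0.0, -76.8]
contact_force: [-2.3, -3.0, 1.1]
gripper_width: 0.0803
```

Call:
carry_out --targets '[{"offset":[0.0005,0,0],"roll":0},{"offset":[0.001,0,0],"roll":0},{"offset":[0.0015,0,0],"roll":0},{"offset":[0.0015,0,0],"roll":0}]'

```text
time: 16.95
tool_pos: [0.5993, 0.0912, 0.0162]
tcp_rot: [-90.2, 0.1, -76.8]
contact_force: [-6.6, -2.3, 1.9]
gripper_width: 0.0803
```

```bash
python3 - <<'E'
from h import *
s,p,d,B,c=look('wrist');brk(B,d,0,58)
E
```

```text
t 16.95 TCP box [53.8 15.5] 16.2 yaw [-9.022e+01  8.000e-02 -7.683e+01] F [-6.6 -2.3  1.9]
36 [(-20, 19, np.float64(12.3), np.float64(27.5)), (-16, 37, np.float64(12.4), np.float64(34.1)), (-12, 34, np.float64(16.8), np.float64(21.5)), (-8, 37, np.float64(16.2), np.float64(21.3)), (-4, 34, np.float64(16.2), np.float64(21.1)), (0, 41, np.float64(15.6), np.float64(20.9)), (4, 48, np.float64(14.7), np.float64(20.7)), (8, 51, np.float64(13.6), np.float64(20.5)), (12, 48, np.float64(12.8), np.float64(20.3)), (16, 65, np.float64(2.6), np.float64(19.9))]
15 [(-20, 2, np.float64(22.6), np.float64(45.5)), (-16, 60, np.float64(11.9), np.float64(52.3)), (-12, 145, np.float64(21.5), np.float64(52.3)), (-8, 113, np.float64(22.4), np.float64(52.3)), (-4, 58, np.float64(33.1), np.float64(52.3)), (0, 43, np.float64(45.2), np.float64(52.3)), (4, 208, np.float64(20.6), np.float64(52.2)), (8, 105, np.float64(20.7), np.float64(52.3))]
```

```bash
python3 - <<'E'
from h import *
s,p,d,B,c=look('wrist')
m=(B[...,2]>31)&(B[...,2]<36)&(B[...,0]>48)&(B[...,0]<62)&(d>0)
print([(y,len(q),q[:,0].min().round(1)) for y in range(-14,14,3) for q in [B[m&(abs(B[...,1]-y)<1.5)]] if len(q)])
k=proj(c,np.array([[*(RM@[.034,0]+O),.025]]))[0];u,v=map(int,k);print(u,v)
a=p[max(0,v-50):v+50,max(0,u-65):u+65];cv2.imwrite('pics/w7b.png',cv2.resize(a,None,fx=6,fy=6,interpolation=cv2.INTER_CUBIC))
E
```

```text
t 17.0 TCP box [53.8 15.5] 16.2 yaw [-9.022e+01  7.000e-02 -7.682e+01] F [-5.6 -2.7  2.3]
[(-14, 31, np.float64(52.4)), (-11, 58, np.float64(52.3)), (-8, 57, np.float64(52.3)), (-5, 58, np.float64(52.2)), (-2, 60, np.float64(52.3)), (1, 54, np.float64(52.3)), (4, 59, np.float64(52.3)), (7, 58, np.float64(52.3)), (10, 71, np.float64(52.2)), (13, 18, np.float64(52.5))]
225 253
```

View pics/w7b.png

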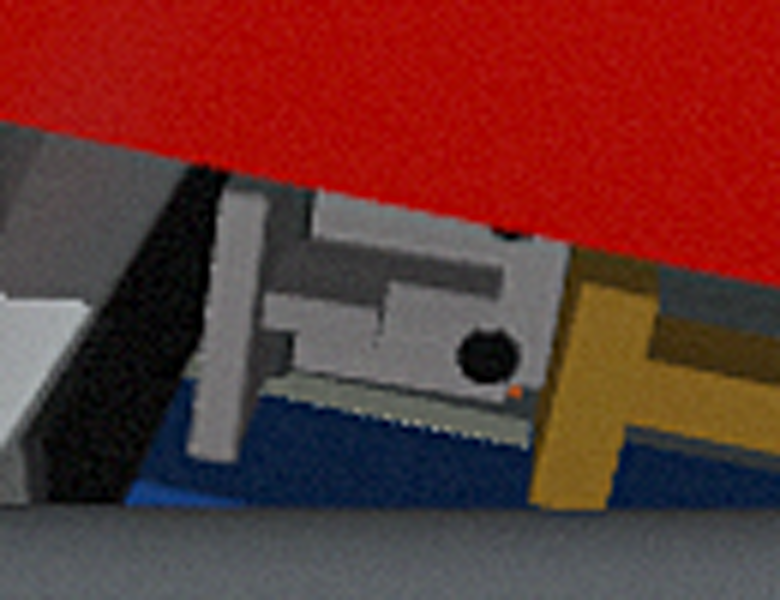

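The stop face reads a straight x 52.3. The bracket touches it but is still about 2.5° askew, held by friction at the pusher. I'll back off, turn to about 5° so the push lands on the +y half, and drag slightly +y while pressing gently.

Call:
carry_out --targets '[{"offset":[-0.004,0,0],"roll":0},{"offset":[-0.008,0,0],"roll":0},{"offset":[-0.008,0.001,0.0045],"roll":0},{"offset":[-0.008,0.0025,0.0045],"roll":-0.05},{"offset":[-0.008,0.0025,0.0045],"roll":-0.1},{"offset":[-0.008,0.0025,0.0045],"roll":-0.14},{"offset":[-0.005,0.0025,0.0045],"roll":-0.14},{"offset":[-0.0025,0.0025,0.0045],"roll":-0.14},{"offset":[-0.0015,0.003,0.0045],"roll":-0.14},{"offset":[-0.0005,0.0035,0.0045],"roll":-0.14},{"offset":[0,0.004,0.0045],"roll":-0.14},{"offset":[0,0.004,0.0045],"roll":-0.14}]'

```text
time: 18.55
tool_pos: [0.6018, 0.0957, 0.0212]
tcp_rot: [-89.9, 0.1, -84.9]
contact_force: [-0.0, -1.5, -0.5]
gripper_width: 0.0805
```

```bash
python3 - <<'E'
from h import *
s,p,d,B,c=look('wrist');brk(B,d,0,58)
E
```

```text
t 18.55 TCP box [56.3 20. ] 21.2 yaw [-89.9    0.1  -84.92] F [-0.  -1.5 -0.5]
36 [(-12, 25, np.float64(16.6), np.float64(21.3)), (-8, 37, np.float64(16.7), np.float64(21.1)), (-4, 32, np.float64(16.6), np.float64(21.1)), (0, 38, np.float64(16.5), np.float64(21.4)), (4, 42, np.float64(16.5), np.float64(21.5)), (8, 32, np.float64(16.4), np.float64(21.4)), (12, 32, np.float64(16.1), np.float64(21.4))]
15 [(-16, 54, np.float64(9.8), np.float64(52.4)), (-12, 133, np.float64(21.2), np.float64(51.9)), (-8, 118, np.float64(23.0), np.float64(52.3)), (-4, 52, np.float64(32.7), np.float64(52.2)), (0, 37, np.float64(45.5), np.float64(51.9)), (4, 6, np.float64(25.5), np.float64(51.0))]
```

The bracket is now square and home: the upright's front face reads 21.1–21.5 across y, against an expected 21.3. After one light press I retreat straight back, still holding the cover.

Call:
carry_out --targets '[{"offset":[0.0005,0,0],"roll":0},{"offset":[0.001,0,0],"roll":0},{"offset":[0.001,0,0],"roll":0}]'

```text
time: 18.98
tool_pos: [0.6018, 0.0955, 0.0211]
tcp_rot: [-90.0, 0.1, -84.9]
contact_force: [-2.8, 0.8, 1.9]
gripper_width: 0.08
```

Call:
carry_out --targets '[{"offset":[-0.003,0,0],"roll":0},{"offset":[-0.007,0,0],"roll":0},{"offset":[-0.012,0,0],"roll":0},{"offset":[-0.018,0,0],"roll":0},{"offset":[-0.024,0,0],"roll":0},{"offset":[-0.03,0,0],"roll":0},{"offset":[-0.036,0,0],"roll":0},{"offset":[-0.042,0,0],"roll":0},{"offset":[-0.047,0,0],"roll":0},{"offset":[-0.05,0,0],"roll":0},{"offset":[-0.05,0,0],"roll":0}]'

```text
time: 20.35
tool_pos: [0.5778, 0.0943, 0.0241]
tcp_rot: [-86.6, -0.2, -85.0]
contact_force: [62.7, 2.1, -38.0]
gripper_width: 0.0299
```

```bash
python3 - <<'E'
from h import *
s,p,d,B,c=look('wrist');brk(B,d,5,58)
a=cv2.resize(p[130:330,100:400],None,fx=2.5,fy=2.5,interpolation=cv2.INTER_CUBIC);cv2.imwrite('pics/w8b.png',a)
E
```

```text
t 20.35 TCP box [32.3 18.7] 24.1 yaw [-86.64  -0.24 -84.95] F [ 62.7   2.1 -38. ]
36 [(-12, 3, np.float64(18.0), np.float64(22.5)), (-8, 9, np.float64(17.7), np.float64(22.9)), (-4, 6, np.float64(18.2), np.float64(22.7)), (0, 22, np.float64(17.8), np.float64(23.1)), (4, 11, np.float64(18.3), np.float64(22.1)), (8, 19, np.float64(18.0), np.float64(23.2)), (12, 25, np.float64(16.5), np.float64(22.9)), (16, 8, np.float64(16.4), np.float64(23.2))]
15 [(-20, 1, np.float64(46.9), np.float64(46.9)), (-16, 52, np.float64(16.4), np.float64(52.9)), (-12, 96, np.float64(16.1), np.float64(52.6)), (-8, 89, np.float64(25.9), np.float64(52.5)), (-4, 47, np.float64(37.0), np.float64(52.5)), (0, 25, np.float64(47.1), np.float64(51.7)), (4, 117, np.float64(24.3), np.float64(50.6))]
```

View pics/w8b.png

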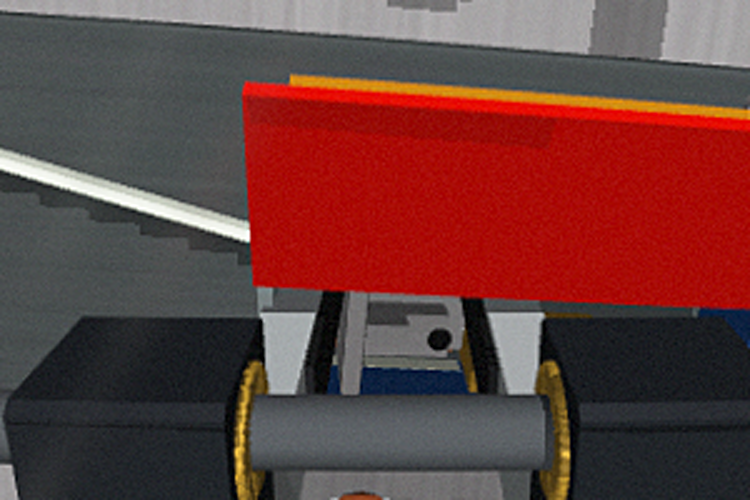

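Something went wrong. F2's back caught behind the open cover's skirt as it retreated, and the gripper was forced to 30 mm with 63 N on the tool. I'll hold the opening at 30 mm, unload by coming forward, and check the bracket.

Call:
carry_out --targets '[{"offset":[0.006,0,0],"roll":0},{"offset":[0.012,0,0],"roll":0},{"offset":[0.017,0,0],"roll":0},{"offset":[0.021,0,0],"roll":0},{"offset":[0.021,0,0],"roll":0}]' --gripper 0.03

```text
time: 21.02
tool_pos: [0.5789, 0.094, 0.0217]
tcp_rot: [-89.3, -0.1, -84.8]
contact_force: [6.4, -1.4, -2.8]
gripper_width: 0.0336
```

```bash
cat >> h.py <<'E'
def flat(B,d):
    for x0,x1,zl,zh in((14,18.5,35,44),(18.5,24,35,44),(24,37,14,22),(37,51,14,22)):
        q=B[(B[...,0]>x0)&(B[...,0]<x1)&(d>0)&(B[...,2]<zh)&(B[...,2]>zl)&(B[...,1]>-13)&(B[...,1]<5)];print('x',x0,x1,len(q),'z',np.median(q[:,2]).round(2) if len(q) else None)
E
python3 - <<'E'
from h import *
s,p,d,B,c=look('wrist','pics/w9.png');print(s['gripper_width'],s['wrist_torque']);brk(B,d,0,58);flat(B,d)
m=(B[...,2]>31)&(B[...,2]<36)&(B[...,0]>46)&(B[...,0]<62)&(d>0)
print([(y,len(q),q[:,0].min().round(1)) for y in range(-14,14,3) for q in [B[m&(abs(B[...,1]-y)<1.5)]] if len(q)])
E
```

```text
t 21.025 TCP box [33.4 18.4] 21.7 yaw [-89.34  -0.13 -84.8 ] F [ 6.4 -1.4 -2.8]
0.03360985929572172 [-0.35879975 -0.75759539 -0.00444765]
36 [(-12, 27, np.float64(16.7), np.float64(21.2)), (-8, 31, np.float64(17.1), np.float64(21.6)), (-4, 37, np.float64(16.8), np.float64(21.8)), (0, 33, np.float64(17.3), np.float64(21.7)), (4, 33, np.float64(17.0), np.float64(21.5)), (8, 32, np.float64(17.5), np.float64(21.8)), (12, 38, np.float64(16.6), np.float64(22.1))]
15 [(-20, 2, np.float64(23.8), np.float64(30.3)), (-16, 46, np.float64(14.6), np.float64(53.2)), (-12, 136, np.float64(23.4), np.float64(52.6)), (-8, 110, np.float64(23.2), np.float64(52.4)), (-4, 49, np.float64(34.9), np.float64(52.6)), (0, 35, np.float64(46.4), np.float64(52.5)), (4, 67, np.float64(22.4), np.float64(52.4))]
x 14 18.5 70 z 38.74
x 18.5 24 131 z 38.74
x 24 37 184 z 17.91
x 37 51 315 z 17.45
[(-14, 11, np.float64(52.5)), (-11, 35, np.float64(52.4)), (-8, 26, np.float64(52.4)), (-5, 25, np.float64(52.4)), (-2, 16, np.float64(52.5)), (1, 13, np.float64(52.2)), (4, 6, np.float64(52.4)), (7, 1, np.float64(52.3))]
```

Call:
carry_out --targets '[{"offset":[0.001,0,0],"roll":-0.02},{"offset":[0.001,0,0],"roll":-0.05},{"offset":[0.001,0,0],"roll":-0.08},{"offset":[0.001,0,0],"roll":-0.08}]' --gripper 0.0345

```text
time: 21.58
tool_pos: [0.5791, 0.0956, 0.0225]
tcp_rot: [-89.3, 0.1, -89.3]
contact_force: [9.0, 1.1, -4.0]
gripper_width: 0.0344
```

```bash
python3 - <<'E'
from h import *
s,p,d,B,c=look('wrist');print(s['gripper_width'],s['wrist_torque']);brk(B,d,0,58);flat(B,d)
E
```

```text
t 21.575 TCP box [33.6 20. ] 22.5 yaw [-8.931e+01  7.000e-02 -8.932e+01] F [ 9.   1.1 -4. ]
0.03440779514976265 [ 0.35213864 -1.29965697  0.11206359]
36 [(-12, 9, np.float64(16.3), np.float64(20.8)), (-8, 33, np.float64(16.4), np.float64(20.9)), (-4, 35, np.float64(16.4), np.float64(21.0)), (0, 32, np.float64(16.5), np.float64(21.0)), (4, 36, np.float64(16.6), np.float64(21.0)), (8, 37, np.float64(16.6), np.float64(21.1)), (12, 35, np.float64(16.7), np.float64(21.1)), (16, 33, np.float64(16.7), np.float64(21.2))]
15 [(-20, 5, np.float64(11.7), np.float64(51.9)), (-16, 44, np.float64(10.3), np.float64(52.1)), (-12, 140, np.float64(21.2), np.float64(52.5)), (-8, 109, np.float64(21.2), np.float64(52.5)), (-4, 42, np.float64(33.9), np.float64(52.4)), (0, 38, np.float64(45.8), np.float64(52.2)), (4, 180, np.float64(22.7), np.float64(52.6)), (8, 109, np.float64(21.4), np.float64(51.9))]
x 14 18.5 90 z 37.93
x 18.5 24 93 z 37.95
x 24 37 217 z 17.16
x 37 51 348 z 17.06
```

Call:
carry_out --targets '[{"offset":[0.0015,0,0],"roll":0},{"offset":[0.002,0,0],"roll":0},{"offset":[0.002,0,0],"roll":0}]'

```text
time: 22.0
tool_pos: [0.579, 0.0956, 0.0225]
tcp_rot: [-89.6, 0.1, -89.3]
contact_force: [5.2, 2.4, 0.2]
gripper_width: 0.0344
```

```bash
python3 - <<'E'
from h import *
s,p,d,B,c=look('wrist','pics/w10.png');print(s['gripper_width'],s['wrist_torque']);brk(B,d,0,58);flat(B,d)
# finger F2 face x at several heights, and cover edge
for z0 in(40,50,60,70,80):
    q=B[(abs(B[...,2]-z0)<2)&(B[...,0]>-10)&(B[...,0]<75)&(abs(B[...,1]-18)<26)&(d>0)]
    for a,b in((-10,25),(25,75)):
        w=q[(q[:,0]>a)&(q[:,0]<b)]
        if len(w):print(z0,len(w),w[:,:2].min(0).round(1),w[:,:2].max(0).round(1))
a=cv2.resize(p[190:330,150:350],None,fx=3.75,fy=3.75,interpolation=cv2.INTER_CUBIC);cv2.imwrite('pics/w10b.png',a)
E
```

```text
t 22.0 TCP box [33.5 20. ] 22.5 yaw [-8.958e+01  6.000e-02 -8.934e+01] F [5.2 2.4 0.2]
0.034354985120608444 [ 0.3659693  -0.83094204  0.13654337]
36 [(-12, 10, np.float64(16.2), np.float64(20.8)), (-8, 31, np.float64(16.3), np.float64(20.9)), (-4, 34, np.float64(16.4), np.float64(20.9)), (0, 33, np.float64(16.5), np.float64(21.0)), (4, 39, np.float64(16.6), np.float64(21.0)), (8, 21, np.float64(16.8), np.float64(21.1))]
15 [(-20, 6, np.float64(10.2), np.float64(52.8)), (-16, 54, np.float64(10.2), np.float64(51.9)), (-12, 133, np.float64(21.1), np.float64(52.6)), (-8, 115, np.float64(21.1), np.float64(51.8)), (-4, 44, np.float64(33.8), np.float64(52.3))]
x 14 18.5 86 z 37.97
x 18.5 24 97 z 37.91
x 24 37 113 z 17.0
x 37 51 207 z 17.24
40 86 [16.5 -7.7] [21.1  8.5]
60 9 [15.5 12.4] [15.8 20. ]
60 10 [50.2 12.7] [50.4 18.5]
70 21 [15.4 13.3] [15.7 25.1]
70 20 [50.1 12.8] [50.4 25.1]
80 286 [ 0.  15.6] [24.8 34.2]
80 411 [25.1 15. ] [74.5 34.3]
```

View pics/w10b.png

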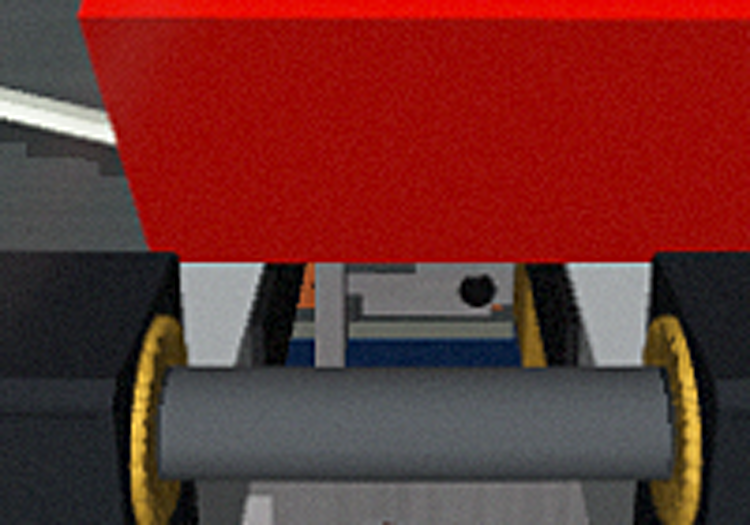

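Between F2's pad and the upright there's a visible sliver of deck (orange at (305,290)), so F2 is clear of the bracket. The bracket is flat and home. Lifting straight up past its top (z 38) frees F2 to come forward off the skirt.

Call:
carry_out --targets '[{"offset":[0,0.001,0.002],"roll":0},{"offset":[0,0.001,0.006],"roll":0},{"offset":[0,0.001,0.01],"roll":0},{"offset":[0,0.001,0.015],"roll":0},{"offset":[0,0.001,0.02],"roll":0},{"offset":[0,0.001,0.023],"roll":0},{"offset":[0,0.001,0.025],"roll":0},{"offset":[0,0.001,0.025],"roll":0}]'

```text
time: 23.05
tool_pos: [0.5785, 0.0947, 0.0461]
tcp_rot: [-89.7, -0.1, -89.4]
contact_force: [6.8, -1.9, -4.6]
gripper_width: 0.0344
```

```bash
python3 - <<'E'
from h import *
s,p,d,B,c=look('wrist','pics/w11.png');print(s['gripper_width']);brk(B,d,0,58);flat(B,d)
E
```

```text
t 23.05 TCP box [33.  19.1] 46.1 yaw [-89.66  -0.13 -89.41] F [ 6.8 -1.9 -4.6]
0.03438578843975216
36 [(-20, 105, np.float64(10.2), np.float64(57.3)), (-16, 54, np.float64(9.5), np.float64(56.5)), (-12, 27, np.float64(16.8), np.float64(21.1)), (-8, 30, np.float64(16.0), np.float64(21.1)), (-4, 27, np.float64(16.1), np.float64(21.2)), (0, 30, np.float64(16.2), np.float64(21.2)), (4, 33, np.float64(16.2), np.float64(21.3)), (8, 31, np.float64(16.4), np.float64(21.3)), (12, 2, np.float64(19.3), np.float64(20.0))]
15 [(-16, 54, np.float64(9.8), np.float64(51.1)), (-12, 127, np.float64(21.7), np.float64(52.6)), (-8, 122, np.float64(21.7), np.float64(52.5)), (-4, 56, np.float64(33.5), np.float64(52.4)), (0, 33, np.float64(45.8), np.float64(52.3))]
x 14 18.5 84 z 37.86
x 18.5 24 92 z 37.8
x 24 37 137 z 16.99
x 37 51 236 z 17.14
```

The bracket stayed flat and home, and the tips are now above everything inside the box. I'll move forward off the skirt, rise to z 56, then carry both fingers out sideways (-y) over the free wall, so the cover closes along them behind the skirt.

Call:
carry_out --targets '[{"offset":[0.004,0,0],"roll":0},{"offset":[0.009,0,0],"roll":0},{"offset":[0.014,0,0],"roll":0},{"offset":[0.017,0,0.003],"roll":0},{"offset":[0.017,0,0.007],"roll":0},{"offset":[0.017,0,0.009],"roll":0},{"offset":[0.017,0,0.009],"roll":0}]'

```text
time: 23.98
tool_pos: [0.5935, 0.0959, 0.0556]
tcp_rot: [-89.9, -0.0, -89.4]
contact_force: [0.3, -3.4, 1.1]
gripper_width: 0.0343
```

Call:
carry_out --targets '[{"offset":[0,-0.003,0],"roll":0},{"offset":[0,-0.007,0],"roll":0},{"offset":[0,-0.011,0],"roll":0},{"offset":[0,-0.015,0],"roll":0},{"offset":[0,-0.019,0],"roll":0},{"offset":[0,-0.023,0],"roll":0},{"offset":[0,-0.027,0],"roll":0},{"offset":[0,-0.03,0],"roll":0}]'

```text
time: 24.98
tool_pos: [0.5931, 0.0656, 0.055]
tcp_rot: [-90.0, -0.0, -89.4]
contact_force: [0.5, -2.0, -0.7]
gripper_width: 0.0344
```

Call:
carry_out --targets '[{"offset":[0,-0.003,0],"roll":0},{"offset":[0,-0.006,0],"roll":0},{"offset":[0,-0.009,0],"roll":0},{"offset":[0,-0.012,0],"roll":0},{"offset":[0,-0.015,0],"roll":0},{"offset":[0,-0.018,0],"roll":0},{"offset":[0,-0.021,0],"roll":0},{"offset":[0,-0.025,0],"roll":0},{"offset":[0,-0.029,0],"roll":0},{"offset":[0,-0.033,0],"roll":0},{"offset":[0,-0.036,0],"roll":0},{"offset":[0,-0.036,0],"roll":0}]'

```text
time: 26.48
tool_pos: [0.5931, 0.0297, 0.055]
tcp_rot: [-90.0, 0.0, -89.4]
contact_force: [-0.0, 0.2, -1.0]
gripper_width: 0.0346
```

```bash
python3 - <<'E'
from h import *
s,p,d,B,c=look('wrist','pics/w12.png');brk(B,d,0,58)
m=(p[...,2]>120)&(p[...,1]<60)&(B[...,2]>60)&(B[...,2]<110)&(d>0)
q=B[m];print('red',len(q),q.min(0).round(1),q.max(0).round(1),np.median(q,axis=0).round(1))
E
```

```text
t 26.475 TCP box [ 47.3 -45.9] 55.0 yaw [-9.000e+01  1.000e-02 -8.945e+01] F [-0.   0.2 -1. ]
36 []
15 []
red 3373 [  0.  -20.8  60. ] [121.1 -16.9  85.7] [ 59.4 -17.6  79. ]
```

Call:
carry_out --targets '[{"offset":[0,-0.004,0.03],"roll":0},{"offset":[0,-0.004,0.06],"roll":0},{"offset":[-0.03,0.01,0.1],"roll":0},{"offset":[-0.06,0.02,0.12],"roll":0},{"offset":[-0.09,0.02,0.13],"roll":0},{"offset":[-0.09,0.02,0.13],"roll":0},{"offset":[-0.09,0.02,0.13],"roll":0},{"offset":[-0.09,0.02,0.13],"roll":0}]'

```text
time: 27.52
tool_pos: [0.5035, 0.0498, 0.184]
tcp_rot: [-90.1, 0.0, -89.4]
contact_force: [0.1, 0.5, -1.2]
gripper_width: 0.0345
```

```bash
python3 - <<'E'
from h import *
s,p,d,B,c=look('wrist','pics/w13.png')
m=(p[...,2]>120)&(p[...,1]<60)&(p[...,0]<60)&(B[...,2]>82)&(B[...,2]<90)&(d>0)
q=B[m];print('red',len(q),q.min(0).round(1),q.max(0).round(1));
# roof plane height
r=B[(B[...,0]>10)&(B[...,0]<110)&(B[...,1]>-10)&(B[...,1]<38)&(d>0)];print('roof z',np.percentile(r[:,2],[5,50,95]).round(1))
a,_=cams.grab_frame('side');A=cv2.imread('pics/side0.png')
cr=p[60:330,150:512];cr=cv2.resize(cr,(640,477));s2=cv2.resize(a[180:300,140:300],(160*4-40,480))
np.save('pics/x.npy',cr);cv2.imwrite('pics/fin.png',cv2.resize(np.hstack([cv2.resize(cr,(480,400)),cv2.resize(a[160:330,100:320],(310,240))[:400] if 0 else cv2.copyMakeBorder(cv2.resize(a[160:330,100:320],(310,240)),0,160,0,0,cv2.BORDER_CONSTANT)]),None,fx=1,fy=1))
for n in('top',):
    t,_=cams.grab_frame(n);o=cv2.imread('pics/top0.png');df=cv2.absdiff(t,o).max(2);df[250:]=0
    k,_,st,ce=cv2.connectedComponentsWithStats((cv2.medianBlur(df,3)>60).astype(np.uint8))
    print([(st[i].tolist()) for i in range(1,k) if st[i,4]>8])
E
```

```text
t 27.525 TCP box [-42.3 -25.4] 184.0 yaw [-90.08   0.   -89.44] F [ 0.1  0.5 -1.2]
red 349 [  0.7 -21.4  82. ] [120.  -17.1  86.5]
roof z [ 43.1  45.  299.3]
[[248, 104, 14, 40, 441], [180, 106, 82, 144, 4985], [210, 141, 36, 43, 977], [235, 189, 5, 11, 23], [224, 190, 10, 11, 67], [215, 200, 4, 10, 21], [239, 202, 4, 8, 19]]
```

```bash
python3 - <<'E'
from h import *
s,p,d,B,c=look('wrist')
# through the amber roof: mean colour along x at z 38 (upright's top expected at x 16..21)
pr=lambda x,y,z:proj(c,np.array([[*(RM@[x/1000,y/1000]+O),z/1000]]))[0].round().astype(int)
g=cv2.GaussianBlur(p,(3,3),0).astype(int)
for x in range(4,62,3):
    print(x,np.mean([g[v,u] for y in(-10,-6,6,10) for u,v in[pr(x,y,38)]],axis=0).round(0),end=' ')
# anything left in front of the mouth
m=(B[...,0]>-100)&(B[...,0]<-3)&(abs(B[...,1])<14)&(B[...,2]>16)&(B[...,2]<60)&(d>0);print('\nlane pts above deck',m.sum())
print(bot.hand_in())
E
```

```text
t 27.675 TCP box [-42.4 -25.4] 184.1 yaw [-90.08   0.   -89.44] F [ 0.3 -0.4 -0.1]
4 [ 21. 120. 186.] 7 [  4. 111. 190.] 10 [  5. 110. 188.] 13 [  9. 107. 174.] 16 [ 17. 114. 182.] 19 [ 26. 123. 190.] 22 [ 21. 118. 184.] 25 [ 22. 120. 186.] 28 [ 23. 120. 186.] 31 [ 22. 120. 184.] 34 [ 22. 120. 185.] 37 [ 19. 116. 181.] 40 [ 12. 106. 172.] 43 [ 20. 118. 185.] 46 [ 12. 112. 180.] 49 [  1. 104. 175.] 52 [  0. 113. 186.] 55 [  0. 118. 191.] 58 [  2. 116. 190.] 61 [  8. 105. 172.] 
lane pts above deck 0
the job is handed in; nothing more can be done
None
```

The bracket is home against the brass stop with the cover shut over it, and the job is handed in. One fingertip held the cover open while the other pushed the bracket in. It took about 28 s.

**Last checks**
- **Bracket:** at the last look before the cover closed it lay flat. It was less than 1° off square, with the upright's front face at x 21.1–21.3 mm (21.3 expected). After that the fingertips stayed at z 46 mm or higher, above its top at 38.
- **Cover:** it reads shut, with the red edge back at y -21 to -17 mm and its top at z about 85. The roof is at about 45.
- **Lane:** it is empty in front of the mouth. Colours seen through the amber roof fit a bracket at x 16–52.

**What went wrong or disagreed**
- **Askew pushes:** the first push turned the bracket about 11° against the free-side rail, and I straightened it from its -y side. It then sat 2–3° askew at the stop, and pressing at z 22 risked tipping it. I backed off, pressed lower, then squared it from its +y side.
- **Caught skirt:** on the first retreat the pushing finger caught behind the skirt. The tool read 63 N and the gripper was forced to 30 mm. I unloaded it, lifted clear and left sideways. The bracket's top read about 0.7 mm high at first, then flat and home. The 63 N was on a fingertip, as far as I can tell, and below the 120 N wrist limit.
- **Not confirmed:** I had used up the picture limit, so the final state was checked by numbers only. I did not check the bystanders one by one. The top-view comparison with the start showed no clear change away from the arm and box.

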